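# Unlock the loaded sample carousel from its loading stand and hold it level

### The arm

A 6-joint arm with a two-finger parallel gripper is mounted at the origin on the work surface. World frame = base frame: x ahead of the robot, y to its left, z up, the work surface at z = 0. Lengths are in mm, angles in degrees, forces in N, time in s.
With the tool pointing down it reaches from about 300 to 850 mm from the base axis. Payload 4.2 kg.
Tool frame: the origin (TCP) lies at the very end of the fingers, on their centre line; the grasp point (between the pads) lies 19 mm behind it (env.tcp_to_grasp is the distance from the TCP to the grasp point, in mm); z points along the fingers, y is the line along which they close (so a half turn about z gives the same grasp; the last joint's range is limited). The gripper opens to 91 mm and grips with 3 to 60 N. Pads are 32 mm wide; open, the fingers measure 118 mm over their backs; the gripper's body (76 mm by 178 mm) begins 60 mm behind the grasp point.
Start: joints at [-69.557, 18.312, 89.639, -0, 72.044, -1.146], TCP at [211.574, -534.677, 213.976] pointing down, gripper open.
Joint ranges: [-177.97, 177.97], [-48.28, 115.42], [12.27, 149.76], [-77.06, 257.06], [2.81, 150.46], [-146.56, 146.56]. Speed limits (degrees/s): [147.25, 147.25, 180, 180, 180, 180].

### API

Orientations are given as [roll, pitch, yaw] about the fixed x, y, z axes, in that order (R = Rz(yaw) Ry(pitch) Rx(roll)).
In Python, from workcell import env gives the robot as it stands.
- The arm moves only by the tool move_arm, never from a script. Its argument "plan" is a list of rows, each a list of 3 entries, a list of its own where there are three numbers: the shift along the world's x, y, z in cm, then the turn about the world's z in degrees, then the closure, from 0 (fully open) to 1 (shut). In form: [[[x, y, z], turn, claw], ...]. A call has 1 to 5 rows; each row shifts and turns the commanded pose from where the row before left it; what a row does not reach is not made up. A row lasts 1/10 s, in which the tool goes at most 50 mm and 8.59 degrees, less where a joint would pass 70% of its speed; a pose out of reach is approached as far as the arm can. A call is refused whole if a number of a shift passes 5 or a number of a turn 8.59, either way. A call with a gripper value outside its range is refused whole. The fingers move at their own pace and stop on an object; "squeeze" is the grip in N (left out, the last holds). Time passes only in rows, so rows that do not move let the fingers close. It gives the time, the measured TCP pose, the force, the opening and the grip force at its end, in the units of the state.
- env.state(): the state, without advancing time (a new reading comes with each control period).
- env.grab_frame(name): name is "scene" or "side" or "wrist"; returns a dict with "frame" (384x512x3 uint8, red, green, blue), "z_map" (384x512 float32, mm along the optical axis (not along the pixel's ray), 0 where there is no reading), "fovy" (degrees; the focal length in pixels is half the picture's height over the tangent of half this angle, whatever the lens; pixels are square), "cx", "cy" (the principal point, pixels), "position" and "orientation" of the camera in the world. Camera axes: x right, y down, z forward; pixel columns grow to the right and rows downward; lengths in mm; the calibration is good to about 2 mm. A picture is of the moment at which its call begins.
- env.job_done(): hands the job in; it is judged then, once.
Trained networks look in a picture, given as the dict that the camera call returned (one of the last four; its "shot" number tells which), for a name from the list of things; names that differ only in an ending like _2 or _b are one class to them, and where a whole thing is asked for, a point or a joint stands for the part that bears it (a point fixed in the world has none). Each returns a list of dicts, best first, with "score" (0 to 1); they miss things now and then, are a little off and sometimes report something else, mostly with a low value. They report only what shows in the picture. A call takes as long as a camera call.
- env.search_frame(picture, label): "point" ([column, row] in pixels, amid what is visible of it).
- env.landmark_of(picture, label): "point" ([column, row] in pixels: a listed point, or the origin of a listed thing).
The state is a dict: "time_s": time; "qpos": joint angles; "qvel": joint speeds; "effort": joint torques, N m; "ee_pos": TCP position; "ee_rot": TCP orientation; "force": force on the tool from outside, world axes, zero at the start; "torque": the same for the moment, N m; "gripper_width": finger opening in mm; "gripper_force": force on a finger pad.
Only numpy, scipy, OpenCV 4.12 (cv2) and the standard library are available. Lean on these libraries where they do the work, as an engineer would, in place of code of your own. Each camera call takes 0.05 s, during which the arm holds its last target. There are 200 camera calls.

### The job

Take the loaded sample carousel off its loading stand: grip it by the T-handle, turn it anticlockwise (seen from above) until it comes up against its stop, which frees it from the pin on the spindle, then lift it straight up about 10 cm, so that it hangs level over the stand. Hold it there steady for at least three seconds and finish while still holding it, ready for a colleague to take to the analyser; keep it level all the way, with every vial in its bore, and leave the other things on the bench where they stand.

Things in the scene. Friction and masses are not known exactly. Their poses are not given: they have to be found in the camera images.
- carousel: White plastic sample carousel on the stand, 188 mm across, 106 mm high with its handle, 0.38 to 0.54 kg without vials. Origin: centre of its underside, 34 mm above the bench while seated. z up its axis, x along the handle bar. It starts 29 to 57 degrees clockwise (from above) of its stop; at the stop the bar is parallel to the long sides of the stand's foot.
- handle (a point): Centre of the black bar of the carousel's T-handle, 95 mm above the carousel's underside (129 mm above the bench at the start). Bar 72 mm long (carousel x), 18 mm wide (y, the way to grip it), 22 mm high, on a 16 mm round stem 40 mm tall: that is the free height between bar and deck. Axes as the carousel's.
- deck (a point): Centre of the carousel's deck, on its top face, 44 mm above its underside. The deck has 12 bores 17.5 mm wide, evenly spaced 77 mm from the axis; five of them, mostly on one side, hold loose vials, so the weight hangs a little off centre. Axes as the carousel's.
- spindle_tip (a point): Top of the stand's steel spindle, 70 mm above the bench, hidden in the carousel's hub. A cross pin on it, over lugs in the hub (2.5 mm play), locks the carousel down until it is turned anticlockwise to its hard stop; there, and up to 8 degrees short of it, it lifts off. Turning rubs lightly (under 0.4 N m). Sideways play 2 mm; after rising 36 mm it is clear of the spindle.
- stand: Grey loading stand, fixed to the bench: oblong foot 270 by 150 by 14 mm, long sides along x, both ends showing beyond the carousel; on it a round seat 120 mm across, its top 34 mm above the bench, with the spindle (24 mm across, cross pin along x) in the middle. Origin: centre of the foot's underside, on the bench; z up.
- vial_1: Capped amber glass vial, 15 mm across (cap 16 mm), 55 mm high, 14 to 28 g, loose in a bore of the carousel and standing on its foot plate; its cap shows 16 mm above the deck. Origin: centre of its underside, 5 mm above the carousel's underside.
- vial_2: Capped amber glass vial, 15 mm across (cap 16 mm), 55 mm high, 14 to 28 g, loose in a bore of the carousel and standing on its foot plate; its cap shows 16 mm above the deck. Origin: centre of its underside, 5 mm above the carousel's underside.
- vial_3: Capped amber glass vial, 15 mm across (cap 16 mm), 55 mm high, 14 to 28 g, loose in a bore of the carousel and standing on its foot plate; its cap shows 16 mm above the deck. Origin: centre of its underside, 5 mm above the carousel's underside.
- vial_4: Capped amber glass vial, 15 mm across (cap 16 mm), 55 mm high, 14 to 28 g, loose in a bore of the carousel and standing on its foot plate; its cap shows 16 mm above the deck. Origin: centre of its underside, 5 mm above the carousel's underside.
- vial_5: Capped amber glass vial, 15 mm across (cap 16 mm), 55 mm high, 14 to 28 g, loose in a bore of the carousel and standing on its foot plate; its cap shows 16 mm above the deck. Origin: centre of its underside, 5 mm above the carousel's underside.
- reagent_bottle: White plastic reagent bottle, 64 mm across, 130 mm high, on the bench beside the work; not to be disturbed. Origin: centre of its underside.
- tube_rack: White rack, 70 by 130 mm, with stoppered tubes to 89 mm high, on the bench beside the work; not to be disturbed. Origin: centre of its underside.
- cap_tray: Clear tray of white vial caps, 90 by 120 by 25 mm, on the bench beside the work; not to be disturbed. Origin: centre of its underside.

How it is judged (in metres and radians):
On the way, in this order (a step that is already met when the one before it is completed fails the run):
1. the carousel, still seated on the stand, has been turned anticlockwise to its stop (handle bar within 8 degrees of parallel to the stand's long sides) (angle between the x axis of carousel and the x axis of stand, either way round below 0.14 rad and z of carousel in the frame of stand below 0.04 m), for 0.1 s.
2. the carousel hangs clear of the stand in the gripper, level and steady, for two and a half seconds (z of carousel in the frame of stand between 0.104 and 0.194 m and horizontal distance between carousel and stand below 0.06 m and angle between carousel's own z axis and vertical below 0.07 rad and linear speed of carousel below 0.03 m/s and angular speed of carousel below 0.2 rad/s and contact force between carousel and stand below 0.2 N and contact force between carousel and the fingers above 3 N), for 2.5 s.
At the end, for the whole second after the job is handed in: The gripper alone carries the carousel over its stand: raised 70 to 160 mm from its seat, within 60 mm of the spindle axis sideways, level within 4 degrees, at rest (under 30 mm/s, 0.2 rad/s), not bearing on the stand, all five vials in their bores (all of step 2 and z of each of vial_1, vial_2, vial_3, vial_4, vial_5 in the frame of carousel below 0.015 m); the arm keeps its last pose, push and grip.
It fails at once if the carousel is tipped by more than 10 degrees (angle between carousel's own z axis and vertical above 0.175 rad).
It fails at once if a vial leaves its bore (z of any of vial_1, vial_2, vial_3, vial_4, vial_5 in the frame of carousel above 0.03 m).
It fails at once if another thing on the bench is moved by more than 20 mm (distance of any of reagent_bottle, tube_rack, cap_tray from where it was at the start of the episode above 0.02 m).
It also fails if it takes over 59 s, if anything falls off the work surface, if the arm or the gripper's body presses on something with over 40 N, if the wrist force passes 120 N, or if a joint passes its speed limit or range.

## Working session

There is one attempt and no reset: what is moved stays moved. The work goes in short steps, Python scripts to look and compute and a tool call to move; the robot and the scene stay as the last step left them, time stands still between calls to the robot, and variables do not carry over. Pictures are saved under pics/ and viewed, at most 10 in all, crops included, and the job is handed in when it is done.

Besides the shell and the picture viewer there is one more tool, called after "Emit:" as name(argument=value, ...), one argument or row to a line, values as JSON. move_arm: Moves the arm, as the interface text tells. Its arguments: {"type":"object","properties":{"plan":{"type":"array","items":{"type":"array"}},"squeeze":{"type":"number"}},"required":["plan"]}

```bash
mkdir -p pics; cat > h.py <<'E'
import numpy as np, cv2
from scipy.spatial.transform import Rotation as R
from workcell import env
def cam(p):
    o=p["orientation"]; o=np.array(o,float)
    M=o if o.shape==(3,3) else R.from_euler('xyz',o,degrees=True).as_matrix()
    h=p["frame"].shape[0]; f=h/2/np.tan(np.radians(p["fovy"])/2)
    return f,M,np.array(p["position"],float)
def cloud(p):
    f,M,t=cam(p); z=p["z_map"]; v,u=np.mgrid[:z.shape[0],:z.shape[1]]
    P=np.stack([(u-p["cx"])/f*z,(v-p["cy"])/f*z,z],-1)@M.T+t
    P[z==0]=np.nan; return P
def ray_at(p,uv,h):
    f,M,t=cam(p); d=M@np.array([(uv[0]-p["cx"])/f,(uv[1]-p["cy"])/f,1]); return t+d*(h-t[2])/d[2]
E
python3 - <<'E'
from h import *
np.set_printoptions(precision=1,suppress=True)
ims=[]
for n in ["scene","side"]:
    p=env.grab_frame(n); print(n,p["position"],p["orientation"],p["fovy"])
    ims.append(p["frame"])
    for l,h in [("handle",129),("deck",78),("stand",0),("reagent_bottle",0),("tube_rack",0),("cap_tray",0)]:
        for d in env.landmark_of(p,l)[:1]: print(l,round(d["score"],2),d["point"],ray_at(p,d["point"],h))
    P=cloud(p)
    for l,h in [("handle",129)]:
        for d in env.landmark_of(p,l)[:1]:
            c=ray_at(p,d["point"],h)
            m=(np.hypot(P[...,0]-c[0],P[...,1]-c[1])<60)&(P[...,2]>122)&(P[...,2]<150)
            Q=P[m]; print(len(Q),Q.mean(0),Q.min(0),Q.max(0)); r=cv2.minAreaRect(Q[:,:2].astype(np.float32)); print(r)
    np.savez(f"pics/{n}.npz",P=P,f=p["frame"])
cv2.imwrite("pics/a.png",cv2.cvtColor(cv2.resize(np.vstack(ims),None,fx=.78,fy=.78),cv2.COLOR_RGB2BGR))
print(env.state())
E
```

```text
scene [1373.6  294.4 1070.2] [-140.1   -0.5  112.1] 49.61782570764407
handle 0.6 [272.6, 158.9] [484.1  15.3 129. ]
deck 0.93 [271.6, 169.0] [480.6  13.2  78. ]
reagent_bottle 0.81 [223.0, 244.9] [763.9 -35.5   0. ]
tube_rack 0.93 [160.4, 161.0] [ 526.9 -390.4    0. ]
cap_tray 0.85 [376.4, 236.5] [554.4 390.7   0. ]
169 [480.7   9.2 136. ] [459.7 -25.2 122.2] [494.2  43.  145.1]
((478.5917663574219, 8.115653991699219), (23.58681869506836, 70.65535736083984), 17.945907592773438)
side [ 433.2 -729.8 1004.6] [-139.8   -0.7  -13.3] 47.35143220354796
handle 0.7 [207.9, 128.3] [528.5 250.1 129. ]
deck 0.92 [203.1, 207.5] [471.1  -0.6  78. ]
reagent_bottle 0.94 [312.6, 216.0] [774.7 -38.9   0. ]
tube_rack 0.62 [252.2, 360.8] [ 514.8 -397.2    0. ]
cap_tray 0.64 [205.2, 130.5] [531.9 385.6   0. ]<stdin>:14: RuntimeWarning: Mean of empty slice.
  ret = um.true_divide(
Traceback (most recent call last):
ValueError: zero-size array to reduction operation minimum which has no identity
```

```bash
python3 - <<'E'
from h import *
np.set_printoptions(precision=1,suppress=True)
ims=[]
for n in ["scene","side"]:
    p=env.grab_frame(n); ims.append(p["frame"]); P=cloud(p); F=p["frame"].astype(int)
    near=np.hypot(P[...,0]-478,P[...,1]-8)<65
    m=near&(P[...,2]>120)&(P[...,2]<150)&(F.max(-1)<90)
    Q=P[m]; print(n,len(Q),"bar",cv2.minAreaRect(Q[:,:2].astype(np.float32)),np.percentile(Q[:,2],[5,50,95]))
    m=(P[...,2]>8)&(P[...,2]<20)&(np.hypot(P[...,0]-478,P[...,1]-8)<165)
    Q=P[m]; print("foot",len(Q),cv2.minAreaRect(Q[:,:2].astype(np.float32)),np.median(Q[:,2]))
    m=(P[...,2]>70)&(P[...,2]<84)&(np.hypot(P[...,0]-478,P[...,1]-8)<110)
    Q=P[m]; print("deck",len(Q),cv2.minEnclosingCircle(Q[:,:2].astype(np.float32)),np.median(Q[:,2]))
cv2.imwrite("pics/a.png",cv2.cvtColor(cv2.resize(np.vstack(ims),None,fx=.78,fy=.78),cv2.COLOR_RGB2BGR))
s=env.state();print(s["time_s"],s["ee_pos"],s["ee_rot"],s["gripper_width"],s["force"])
E
```

```text
scene 156 bar ((478.5699157714844, 7.4488067626953125), (20.787227630615234, 69.15311431884766), 17.04681968688965) [123.3 137.1 143.3]
foot 935 ((477.74334716796875, 9.8126220703125), (152.43911743164062, 273.6297607421875), 59.309532165527344) 14.840570729095134
deck 1524 ((476.4064636230469, 8.16092300415039), 96.63469696044922) 78.97753353315471
side 185 bar ((476.24542236328125, 4.462547302246094), (16.276424407958984, 70.00638580322266), 17.84613609313965) [124.7 137.5 140.9]
foot 1479 ((476.850341796875, 6.314056396484375), (153.03713989257812, 270.4800109863281), 60.158729553222656) 12.836512322536123
deck 2595 ((476.94110107421875, 8.204774856567383), 96.90178680419922) 76.90710906437926
0.9 [ 211.6 -534.7  214. ] [180.    0.   21.6] 91.23510873188714 [0.9 0.1 0.2]
```

View pics/a.png

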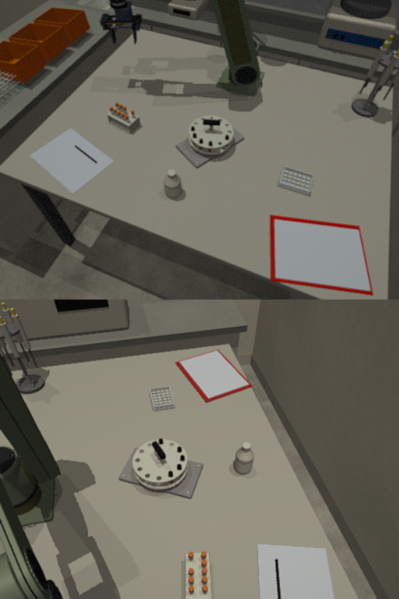

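Scene view: the carousel is at about (211,133), with the rack, bottle and tray well away from it. Both cameras agree on the axis (477, 7). The bar lies at 107.5° and the foot at 149.8°, so it needs about 42° anticlockwise. Next I move above it.

Emit:
move_arm(
  plan=[
    [[2.2,4.4,0],7.2,0],
    [[2.2,4.4,0],7.2,0],
    [[2.2,4.4,0],7.2,0],
    [[2.2,4.4,0],7.2,0],
    [[2.2,4.4,0],7.2,0],
  ],
  squeeze=50,
)

```text
time_s: 1.4
ee_pos: [322.1, -313.0, 214.2]
ee_rot: [180.0, -0.0, 57.8]
force: [0.7, -0.3, -0.8]
gripper_width: 91.3
gripper_force: 0.0
```

Emit:
move_arm(
  plan=[
    [[2.2,4.4,0],7.2,0],
    [[2.2,4.4,0],7.2,0],
    [[2.2,4.4,0],7.2,0],
    [[2.2,4.4,0],7.2,0],
    [[2.2,4.4,0],7.2,0],
  ],
)

```text
time_s: 1.9
ee_pos: [432.2, -92.8, 214.3]
ee_rot: [179.9, 0.0, 93.9]
force: [0.7, -0.0, -0.0]
gripper_width: 91.0
gripper_force: 0.0
```

Emit:
move_arm(
  plan=[
    [[2.2,4.4,0],7.2,0],
    [[2.2,4.4,0],6.7,0],
    [[0,1.3,0],0,0],
    [[0,0,0],0,0],
    [[0,0,0],0,0],
  ],
)

```text
time_s: 2.4
ee_pos: [475.0, 5.6, 213.9]
ee_rot: [-180.0, 0.0, 107.5]
force: [-0.2, 0.3, -0.5]
gripper_width: 91.3
gripper_force: 0.0
```

```bash
cat > w.py <<'E'
from h import *
import sys
np.set_printoptions(precision=1,suppress=True)
p=env.grab_frame("wrist"); P=cloud(p); F=p["frame"].astype(int)
s=env.state();print(s["time_s"],s["ee_pos"],s["ee_rot"],s["gripper_width"],s["force"])
print(p["position"])
near=np.hypot(P[...,0]-477,P[...,1]-7)<60
m=near&(P[...,2]>132)&(P[...,2]<146)&(F.max(-1)<110)
Q=P[m]
if len(Q): print(len(Q),"bar",cv2.minAreaRect(Q[:,:2].astype(np.float32)),np.median(Q,0))
m=(P[...,2]>70)&(P[...,2]<84)&(np.hypot(P[...,0]-478,P[...,1]-8)<110)
Q=P[m]
if len(Q):print("deck",len(Q),cv2.minEnclosingCircle(Q[:,:2].astype(np.float32)),np.median(Q[:,2]))
cv2.imwrite(f"pics/{sys.argv[1]}.png",cv2.cvtColor(p["frame"],cv2.COLOR_RGB2BGR))
E
python3 w.py b
```

```text
2.45 [474.9   5.2 214. ] [-180.     0.   107.4] 91.20319220669988 [-0.2  0.1  0.3]
[454.5  70.2 384.9]
2158 bar ((475.9602355957031, 7.8491668701171875), (17.63730812072754, 70.09101104736328), 18.041854858398438) [475.7  10.1 140. ]
deck 25034 ((476.5546875, 6.53183126449585), 94.35275268554688) 78.37786038479729
```

View pics/b.png

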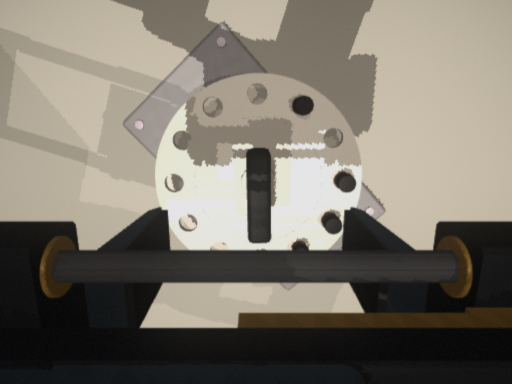

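The wrist view shows the bar at about (259,195), upright between the fingers. Its centre is about (476, 7) at 108°. Next I descend and grip.

Emit:
move_arm(
  plan=[
    [[0.14,0.18,-2.4],0.5,0],
    [[0,0,-2.4],0,0],
    [[0,0,-2.4],0,0],
    [[0,0,-1.8],0,0],
    [[0,0,-1.4],0,0],
  ],
)

```text
time_s: 2.95
ee_pos: [476.0, 6.2, 109.0]
ee_rot: [-179.9, -0.0, 107.8]
force: [-0.4, -0.2, 0.7]
gripper_width: 91.3
gripper_force: 0.0
```

Emit:
move_arm(
  plan=[
    [[0,0,0],0,0.6],
    [[0,0,0],0,0.7],
    [[0,0,0],0,0.8],
    [[0,0,0],0,1],
    [[0,0,0],0,1],
  ],
)

```text
time_s: 3.45
ee_pos: [477.4, 8.0, 110.6]
ee_rot: [179.9, 0.0, 108.0]
force: [0.5, 0.2, 0.1]
gripper_width: 54.0
gripper_force: 0.0
```

Emit:
move_arm(
  plan=[
    [[0,0,0],0,1],
    [[0,0,0],0,1],
    [[0,0,0],0,1],
    [[0,0,0],0,1],
    [[0,0,0],0,1],
  ],
)

```text
time_s: 3.95
ee_pos: [476.5, 8.1, 109.8]
ee_rot: [-179.9, -0.0, 108.0]
force: [-3.1, -0.5, 1.2]
gripper_width: 17.9
gripper_force: 50.0
```

```bash
python3 -c "
from workcell import env
s=env.state();print({k:s[k] for k in ('ee_pos','ee_rot','force','torque','gripper_width','gripper_force')})"
```

```text
{'ee_pos': array([476.46812244,   8.05607387, 109.83379833]), 'ee_rot': array([-1.79936957e+02, -8.16963993e-03,  1.07999568e+02]), 'force': array([-3.11963732, -0.50527579,  1.24214505]), 'torque': array([ 0.04823456,  0.03280499, -0.05327128]), 'gripper_width': 17.865796411035433, 'gripper_force': 49.98851537704468}
```

Gripped at 17.9 mm with 50 N. Next I turn 35°, then creep towards the stop watching the moment.

Emit:
move_arm(
  plan=[
    [[0,0,0],4,1],
    [[0,0,0],4,1],
    [[0,0,0],4,1],
    [[0,0,0],4,1],
    [[0,0,0],4,1],
  ],
)

```text
time_s: 4.45
ee_pos: [477.0, 8.2, 109.8]
ee_rot: [180.0, -0.0, 128.1]
force: [-0.9, 0.2, -1.6]
gripper_width: 18.1
gripper_force: 50.0
```

Emit:
move_arm(
  plan=[
    [[0,0,0],4,1],
    [[0,0,0],4,1],
    [[0,0,0],4,1],
    [[0,0,0],3,1],
    [[0,0,0],2,1],
  ],
)

```text
time_s: 4.95
ee_pos: [477.0, 8.2, 109.8]
ee_rot: [180.0, -0.0, 145.1]
force: [-0.1, -0.9, -0.8]
gripper_width: 17.6
gripper_force: 50.0
```

```bash
cat > s.py <<'E'
from workcell import env
import numpy as np
np.set_printoptions(precision=2,suppress=True)
s=env.state();print(*[s[k] for k in ('time_s','ee_pos','ee_rot','force','torque','gripper_width','gripper_force')])
E
python3 s.py
```

```text
4.95 [476.95   8.19 109.82] [179.99  -0.02 145.05] [-0.14 -0.91 -0.79] [ 0.1  -0.17 -0.15] 17.57240430042364 49.997186064720154
```

Emit:
move_arm(
  plan=[
    [[0,0,0],1,1],
    [[0,0,0],1,1],
    [[0,0,0],1,1],
    [[0,0,0],0,1],
    [[0,0,0],0,1],
  ],
)

```text
time_s: 5.45
ee_pos: [476.8, 8.1, 109.8]
ee_rot: [-180.0, -0.0, 148.0]
force: [0.1, -0.5, -2.2]
gripper_width: 17.6
gripper_force: 50.0
```

```bash
python3 s.py
```

```text
5.45 [476.85   8.08 109.82] [-179.99   -0.01  148.  ] [ 0.08 -0.47 -2.19] [ 0.1  -0.24  0.02] 17.557285730508262 49.98693645000458
```

Emit:
move_arm(
  plan=[
    [[0,0,0],1,1],
    [[0,0,0],0.5,1],
    [[0,0,0],0,1],
    [[0,0,0],0,1],
    [[0,0,0],0,1],
  ],
)

```text
time_s: 5.95
ee_pos: [476.7, 7.8, 109.9]
ee_rot: [-180.0, -0.0, 149.5]
force: [-0.8, -1.8, -1.5]
gripper_width: 17.8
gripper_force: 50.0
```

```bash
python3 s.py
```

```text
5.95 [476.71   7.85 109.86] [-179.96   -0.01  149.51] [-0.8  -1.83 -1.53] [-0.47 -0.07 -0.12] 17.83479374392286 49.994675517082214
```

Emit:
move_arm(
  plan=[
    [[0,0,0],0.5,1],
    [[0,0,0],0.5,1],
    [[0,0,0],0,1],
    [[0,0,0],0,1],
    [[0,0,0],0,1],
  ],
)

```text
time_s: 6.45
ee_pos: [476.6, 7.7, 109.9]
ee_rot: [-180.0, -0.0, 150.5]
force: [-1.4, -5.1, -2.1]
gripper_width: 17.7
gripper_force: 50.0
```

```bash
python3 s.py; python3 - <<'E'
from h import *
for n in ["scene","side"]:
    p=env.grab_frame(n); P=cloud(p); d=np.hypot(P[...,0]-477,P[...,1]-7)
    Q=P[(P[...,2]>8)&(P[...,2]<20)&(d<165)]; print("foot",cv2.minAreaRect(Q[:,:2].astype(np.float32)))
E
```

```text
6.45 [476.65   7.7  109.9 ] [-179.95   -0.02  150.46] [-1.41 -5.11 -2.08] [-0.83  0.09 -0.59] 17.733940932796965 50.036635994911194
foot ((478.7888488769531, 10.177886962890625), (160.12155151367188, 276.56878662109375), 56.96796417236328)
foot ((476.95751953125, 5.7266845703125), (152.99639892578125, 269.78302001953125), 60.452964782714844)
```

The moment has risen to 0.6 N·m at 150.5°, so it's at the stop. Next I ease back slightly and begin a gentle lift.

Emit:
move_arm(
  plan=[
    [[0,0,0],-0.7,1],
    [[0,0,0],0,1],
    [[0,0,0.1],0,1],
    [[0,0,0.2],0,1],
    [[0,0,0.2],0,1],
  ],
)

```text
time_s: 7.05
ee_pos: [476.0, 8.4, 114.4]
ee_rot: [-179.9, -0.1, 149.8]
force: [-1.5, -2.2, -7.6]
gripper_width: 18.0
gripper_force: 50.0
```

```bash
python3 s.py
```

```text
7.05 [476.03   8.36 114.38] [-179.95   -0.13  149.8 ] [-1.49 -2.18 -7.59] [-0.51  0.31 -0.04] 18.001551341455247 49.98954176902771
```

It's free: only about 7 N at 4.5 mm, which is past the 2.5 mm play. I keep lifting.

Emit:
move_arm(
  plan=[
    [[0,0,0.3],0,1],
    [[0,0,0.4],0,1],
    [[0,0,0.5],0,1],
    [[0,0,0.5],0,1],
    [[0,0,0.5],0,1],
  ],
)

```text
time_s: 7.55
ee_pos: [477.8, 8.5, 138.0]
ee_rot: [179.9, 0.1, 149.8]
force: [-0.8, -0.2, -6.0]
gripper_width: 17.8
gripper_force: 50.0
```

```bash
python3 s.py
```

```text
7.55 [477.79   8.49 137.96] [179.9    0.09 149.78] [-0.83 -0.21 -6.01] [ 0.03 -0.16  0.05] 17.79159808302053 49.98734414577484
```

Emit:
move_arm(
  plan=[
    [[0,0,0.6],0,1],
    [[0,0,0.6],0,1],
    [[0,0,0.6],0,1],
    [[0,0,0.6],0,1],
    [[0,0,0.6],0,1],
  ],
)

```text
time_s: 8.05
ee_pos: [477.0, 8.1, 167.5]
ee_rot: [180.0, 0.0, 149.8]
force: [0.3, 0.8, -6.1]
gripper_width: 17.9
gripper_force: 50.0
```

Emit:
move_arm(
  plan=[
    [[0,0,0.8],0,1],
    [[0,0,0.8],0,1],
    [[0,0,0.8],0,1],
    [[0,0,0.8],0,1],
    [[0,0,0.6],0,1],
  ],
)

```text
time_s: 8.55
ee_pos: [477.2, 8.1, 205.9]
ee_rot: [180.0, 0.0, 149.8]
force: [0.5, -0.1, -6.2]
gripper_width: 17.7
gripper_force: 50.0
```

Emit:
move_arm(
  plan=[
    [[0,0,0.4],0,1],
    [[0,0,0.2],0,1],
    [[0,0,0],0,1],
    [[0,0,0],0,1],
    [[0,0,0],0,1],
  ],
)

```text
time_s: 9.05
ee_pos: [476.7, 8.1, 210.6]
ee_rot: [-180.0, -0.0, 149.8]
force: [-0.5, -0.1, -6.0]
gripper_width: 18.1
gripper_force: 50.0
```

```bash
python3 s.py; python3 - <<'E'
from h import *
ims=[]
for n in ["scene","side"]:
    p=env.grab_frame(n); ims.append(p["frame"][60:310,90:400]); P=cloud(p)
    m=(P[...,2]>160)&(P[...,2]<192)&(np.hypot(P[...,0]-477,P[...,1]-8)<70); Q=P[m]
    for _ in range(3):
        A=np.c_[Q[:,:2]-[477,8],np.ones(len(Q))]; c=np.linalg.lstsq(A,Q[:,2],rcond=None)[0]; r=Q[:,2]-A@c; Q=Q[abs(r)<max(3,1.5*r.std())]
    print(n,len(Q),c[2],np.degrees(c[:2]))
cv2.imwrite("pics/c.png",cv2.cvtColor(cv2.resize(np.hstack(ims),None,fx=1.25,fy=1.25),cv2.COLOR_RGB2BGR))
E
```

```text
9.05 [476.73   8.11 210.61] [-179.98   -0.04  149.79] [-0.48 -0.08 -5.96] [ 0.01 -0.08 -0.03] 18.134796412460346 49.98737633228302
scene 732 180.00925410001537 [ 0.13833482 -0.10584754]
side 1242 177.90564089553936 [0.06378901 0.02850187]
```

View pics/c.png

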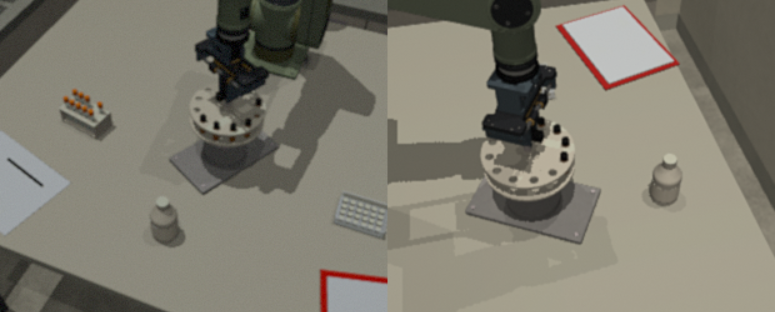

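The pictures show the carousel (about (227,118) left, (527,160) right) hanging level, with its deck at 178–180 mm and the vials in place. Next I hold it for over 3 s.

Emit:
move_arm(
  plan=[
    [[0,0,0],0,1],
    [[0,0,0],0,1],
    [[0,0,0],0,1],
    [[0,0,0],0,1],
    [[0,0,0],0,1],
  ],
)

```text
time_s: 9.65
ee_pos: [477.0, 8.1, 211.0]
ee_rot: [180.0, -0.0, 149.8]
force: [-0.2, -0.2, -6.8]
gripper_width: 17.7
gripper_force: 50.0
```

Emit:
move_arm(
  plan=[
    [[0,0,0],0,1],
    [[0,0,0],0,1],
    [[0,0,0],0,1],
    [[0,0,0],0,1],
    [[0,0,0],0,1],
  ],
)

```text
time_s: 10.15
ee_pos: [477.0, 8.1, 211.0]
ee_rot: [180.0, 0.0, 149.8]
force: [-0.4, 0.4, -6.4]
gripper_width: 17.7
gripper_force: 50.0
```

Emit:
move_arm(
  plan=[
    [[0,0,0],0,1],
    [[0,0,0],0,1],
    [[0,0,0],0,1],
    [[0,0,0],0,1],
    [[0,0,0],0,1],
  ],
)

```text
time_s: 10.65
ee_pos: [477.0, 8.1, 211.0]
ee_rot: [180.0, 0.0, 149.8]
force: [-0.2, 0.8, -6.2]
gripper_width: 18.0
gripper_force: 50.0
```

Emit:
move_arm(
  plan=[
    [[0,0,0],0,1],
    [[0,0,0],0,1],
    [[0,0,0],0,1],
    [[0,0,0],0,1],
    [[0,0,0],0,1],
  ],
)

```text
time_s: 11.15
ee_pos: [477.0, 8.1, 211.0]
ee_rot: [180.0, 0.0, 149.8]
force: [0.1, 0.7, -6.2]
gripper_width: 17.7
gripper_force: 50.0
```

Emit:
move_arm(
  plan=[
    [[0,0,0],0,1],
    [[0,0,0],0,1],
    [[0,0,0],0,1],
    [[0,0,0],0,1],
    [[0,0,0],0,1],
  ],
)

```text
time_s: 11.65
ee_pos: [477.0, 8.1, 211.0]
ee_rot: [180.0, -0.0, 149.8]
force: [-0.1, 0.2, -6.3]
gripper_width: 17.9
gripper_force: 50.0
```

Emit:
move_arm(
  plan=[
    [[0,0,0],0,1],
    [[0,0,0],0,1],
    [[0,0,0],0,1],
    [[0,0,0],0,1],
    [[0,0,0],0,1],
  ],
)

```text
time_s: 12.15
ee_pos: [477.0, 8.1, 211.0]
ee_rot: [180.0, -0.0, 149.8]
force: [0.5, -0.3, -6.3]
gripper_width: 17.5
gripper_force: 50.0
```

Emit:
move_arm(
  plan=[
    [[0,0,0],0,1],
    [[0,0,0],0,1],
    [[0,0,0],0,1],
    [[0,0,0],0,1],
    [[0,0,0],0,1],
  ],
)

```text
time_s: 12.65
ee_pos: [477.0, 8.1, 211.0]
ee_rot: [180.0, 0.0, 149.8]
force: [-0.3, -1.2, -5.8]
gripper_width: 17.8
gripper_force: 50.0
```

```bash
python3 s.py; python3 -c "
from workcell import env
print(env.job_done())"
```

```text
12.65 [476.97   8.12 210.99] [179.99   0.   149.79] [-0.33 -1.22 -5.82] [-0.01 -0.12 -0.02] 17.812250132596944 49.98738706111908
the job is handed in; nothing more can be done
None
```

The carousel was turned to its stop, lifted about 10 cm and held level and steady over the stand for more than 3 s; the job is handed in with the gripper still holding it (no verdict was returned).

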